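Centre the dosing cup on the scale pan and tare

TASK

Zero the scale for the next dose: pick up the copper dosing cup and set it gently, upright, in the middle of the scale's small round pan, its foot flat on the steel inside the raised orange rim with no edge resting on or hanging over the rim, and let go. Then press the red tare button fully down and let it come back up. The pan is never quite where the scale's position says, so feel lightly for it; never force the pan down hard, and leave everything else on the counter where it stands.

Things in the scene. Friction and masses are not known exactly. Their poses are not given: they have to be found in the camera images.
- cup_center (a point): the copper dosing cup, (all sizes in mm) an open straight cylinder 60 dia x 65 tall, wall 3, 200 to 320 g, foot edge slightly bevelled (58 dia at the very bottom), standing upright on the table; the point is at its centre, half-way up (32.5 above its foot); z along its axis, up
- scale: black counter scale, fixed (mm); origin on the table under the nominal middle of its pan; z up, +x to the back. Housing 190 (x -115 to +75) x 140 (y), top at z 28. The round pan stands on it, sprung vertically: it yields 1 mm per 1.5 N up to 8 mm (12 N), then meets a hard stop; more than 20 N from the cup damages it. Sideways it stays put under less than 40 N
- pan_nominal (a point): NOMINAL middle of the pan floor, unloaded (z 42 over the scale's origin; a point of the housing). Steel floor 64 dia in an orange rim 8 wide, 4 high (top at z 46). The real pan's middle is 5 to 10 off this point, in any level direction, new each time and unmeasured: feel or see it. Slid level on the rim under light load, the cup drops 4 into it when centred (2 play all round)
- tare (a joint): travel of the red tare button, 0 up to 0.006 m fully down; spring, about 4 N when fully down
- tare_top (a point): centre of the top of the red tare button (26 dia), on the scale's front part, pressed straight down
- portafilter: bystander (mm): portafilter lying down, steel head 68 dia x 40, black handle reaching 185 along its +y; origin under the head
- jug: bystander (mm): aluminium milk jug, 84 dia x 105 tall, handle at +y; origin under its centre
- demi_a: bystander (mm): white espresso cup, 64 dia x 55 tall; origin under its centre
- demi_b: bystander (mm): blue espresso cup, 64 dia x 55 tall; origin under its centre
- brush: bystander (mm): cleaning brush lying on the table; origin under its middle
- tin: bystander (mm): coffee tin, 80 dia x 120 tall; origin under its centre
- tamper: bystander (mm): coffee tamper, dark steel foot and knob, 58 dia x 88 tall, standing on a black rubber mat 140 x 120 x 6; origin under its centre
There are look-alikes about, which are no part of the job. Leave any yellow look-alike of the part that bears cup_center alone.

How it is judged (in metres and radians):
On the way, in this order (a step that is already met when the one before it is completed fails the run):
1. the cup is lifted off the table (height (world z) of cup_center above 0.06 m), for 0.1 s.
2. the cup is let go, upright, with its foot down inside the pan's rim (z of cup_center in the frame of scale between 0.066 and 0.0745 m and angle between cup_center's own z axis and vertical below 0.03 rad and horizontal distance between cup_center and scale below 0.014 m and contact force between each of the arm, the fingers and cup below 0.1 N and linear speed of cup below 0.02 m/s), for 0.3 s.
3. the tare button is pressed fully down (value of joint tare above 0.0048 m), for 0.05 s.
At the end, for the whole second after the job is handed in: The cup stands at rest and untouched, upright within 0.03 rad, its foot on the pan's floor inside the rim (its centre 66 to 74.5 mm above the scale's origin and within 14 mm sideways of it), and the tare button is back up (under 1.5 mm) (all of step 2 and value of joint tare below 0.0015 m).
It fails at once if the cup is pushed on the scale with more than 20 N (contact force between cup and scale above 20 N).
It fails at once if the cup is tipped over (angle between cup_center's own z axis and vertical above 0.6 rad).
It fails at once if another thing on the counter is displaced by more than 30 mm (distance of any of portafilter, jug, demi_a, demi_b, brush, tin, tamper from where it was at the start of the episode above 0.03 m).
It also fails if it takes over 54 s, if anything falls off the work surface, if the arm or the gripper's body presses on something with over 40 N, if the wrist force passes 120 N, or if a joint passes its speed limit or range.

ROBOT

A 7-joint arm with a two-finger parallel gripper is mounted at the origin on the work surface. World frame = base frame: x ahead of the robot, y to its left, z up, the work surface at z = 0. Lengths are in mm, angles in rad, forces in N, time in s.
With the tool pointing down it reaches from about 400 to 750 mm from the base axis. Payload 19.5 kg.
Tool frame: the origin (TCP) lies at the very end of the fingers, on their centre line; the grasp point (between the pads) lies 19 mm behind it; z points along the fingers, y is the line along which they close (so a half turn about z gives the same grasp; the last joint's range is limited). The gripper opens to 85 mm and grips with 20 to 120 N. Pads are 22 mm wide; open, the fingers measure 114 mm over their backs; the gripper's body (76 mm by 85 mm) begins 54 mm behind the grasp point. The pads swing forward as they close: fully open they stand 13 mm farther back than shut.
Start: joints at [-1.291, 0.707, -0.028, 1.485, 0.022, 0.951, -0.075], TCP at [181.845, 545.461, 231.268] pointing down, gripper open.
Joint ranges: [-2.71, 2.71], [-0.32, 2.16], [-1.57, 1.52], [0, 2.45], [-1.46, 4.6], [0, 2.02], [-2.83, 2.83]. Speed limits (rad/s): [1.89, 1.89, 2.57, 2.57, 3.01, 3.01, 3.01].

INTERFACE

Orientations are given as a unit quaternion [w, x, y, z].
In Python, from rig import sense, grab_frame, calibration, hand_in gives the robot as it stands.
- The arm moves only by the shell command python3 -m handwheel 'ROWS'. ROWS is text: rows parted by semicolons, each of 5 numbers parted by spaces: the gripper's target within -1 to 1 (fully open at 1, half-way at 0, shut at -1), then the shift along the world's x, y, z as a fraction of full scale, then the turn about the world's z as a fraction of full scale. In form: gripper tx ty tz roll; .... A call has 1 to 20 rows; each row shifts and turns the commanded pose from where the row before left it; what a row does not reach is not made up. Full scale, the value 1, is 50 mm for a shift and 45 degrees for a turn. A row lasts 1/8 s, in which the tool goes at most 62.5 mm and 10.7 degrees, less where a joint would pass 70% of its speed; a pose out of reach is approached as far as the arm can. A call with a number of a shift or a turn outside -1 to 1 is refused whole. A call with a gripper value outside its range is refused whole. The fingers move at their own pace and stop on an object; the grip force is fixed at half the most. Time passes only in rows, so rows that do not move let the fingers close. It gives the time, the measured TCP pose, the force, the opening and the grip force at its end, in the units of the state.
- sense(): the state, without advancing time (a new reading comes with each control period).
- grab_frame(name): name is "scene" or "top"; returns (picture, depth): 420x560x3 uint8, red, green, blue; 420x560 float32, mm along the optical axis (not along the pixel's ray), 0 where there is no reading.
- calibration(name): a dict with "fx", "fy", "cx", "cy" (pixels), "R" (3x3) and "t" (3): a world point X has camera coordinates R X + t. Camera axes: x right, y down, z forward; pixel columns grow to the right and rows downward; lengths in mm; the calibration is good to about 2 mm. A picture is of the moment at which its call begins. calibration takes no time and is no camera call.
- hand_in(): hands the job in; it is judged then, once.
The state is a dict: "t": time; "joint_pos": joint angles; "qvel": joint speeds; "effort": joint torques, N m; "tool_pos": TCP position; "orientation": TCP orientation; "ft_force": force on the tool from outside, world axes, zero at the start; "torque": the same for the moment, N m; "width": finger opening in mm; "finger_force": force on a finger pad.
Only numpy, scipy, OpenCV 4.12 (cv2) and the standard library are available. Lean on these libraries where they do the work, as an engineer would, in place of code of your own. Each camera call takes 0.05 s, during which the arm holds its last target. There are 200 camera calls.

## Working session

There is one attempt and no reset: what is moved stays moved. The work goes in short steps, Python scripts to look and compute and a shell command to move; the robot and the scene stay as the last step left them, time stands still between calls to the robot, and variables do not carry over. Pictures are saved under pics/ and viewed, at most 10 in all, crops included, and the job is handed in when it is done.

```bash
mkdir -p pics; python3 - <<'E'
from rig import *
import cv2,numpy as np
for n in("scene","top"):
    p,d=grab_frame(n);c=calibration(n);np.savez(f"pics/{n}0.npz",p=p,d=d)
    cv2.imwrite(f"pics/{n}0.png",p[:,:,::-1]);print(n,c)
s=sense();print(s)
E
```

```text
scene {'fx': 411.5196966807933, 'fy': 411.5196966807933, 'cx': 288.327226744463, 'cy': 221.08186461780463, 'R': array([[ 0.89094658,  0.4536983 , -0.01928813],
       [ 0.32527583, -0.66724429, -0.67006021],
       [-0.31687508,  0.59071389, -0.74205612]]), 't': array([-515.49693648, -125.90260363, 1484.3714968 ])}
top {'fx': 502.0179593629343, 'fy': 502.0179593629343, 'cx': 283.6043220682992, 'cy': 210.4385291355671, 'R': array([[ 1.15884046e-03, -9.99989244e-01, -4.49108961e-03],
       [-9.85278872e-01, -3.74013549e-04, -1.70954392e-01],
       [ 1.70950873e-01,  4.62308457e-03, -9.85268708e-01]]), 't': array([  20.55364699,  592.13281913, 1401.97766269])}
{'t': 0.1, 'joint_pos': array([-1.29071342,  0.70701945, -0.02759823,  1.48494395,  0.02199614,
        0.95087579, -0.07548681]), 'qvel': array([ 0.00104166, -0.00093331,  0.00219887, -0.0019568 ,  0.00141433,
       -0.00204001,  0.00028885]), 'effort': array([ 2.92931974e-03, -8.84291482e+01,  1.23646874e+00, -2.36453122e+01,
        1.69471517e-02,  5.07747362e-03,  7.86391888e-05]), 'tool_pos': array([181.78414809, 545.2709957 , 230.88856976]), 'orientation': array([-5.76952167e-05,  1.60200268e-01,  9.87084420e-01, -4.68533696e-04]), 'ft_force': array([ 1.29723224, -0.55425281, -0.14067475]), 'torque': array([-0.00834982,  0.01368221,  0.08327688]), 'finger_force': 0.0, 'width': 85.06638258706057}
```

View pics/scene0.png

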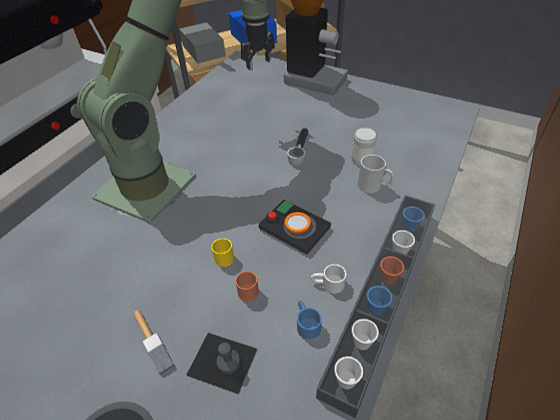

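View pics/top0.png

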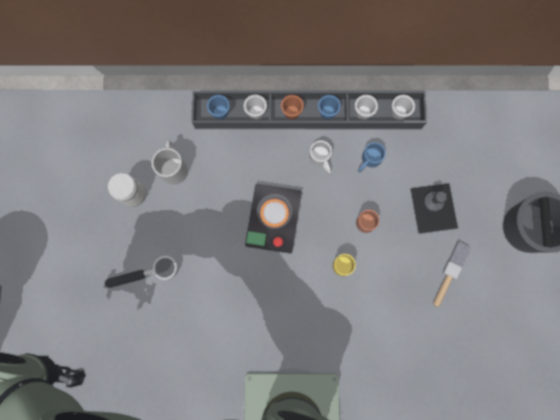

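The scene view shows the copper cup at (247,286), the yellow look-alike at (223,252), the scale pan at (298,223) and the red button at (272,215). In the top view these are at (368,221), (345,265), (274,212) and (278,242).

Candidates in the top view are copper (368,221), yellow (345,265) and a rust-coloured cup in the tray (292,105). The one at (368,221) fits, since it is copper, has no handle and stands on the table. I'll measure it and confirm it in a crop.

```bash
cat > h.py <<'E'
import cv2,numpy as np
from rig import *
def cast(n,u,v,z):
    c=calibration(n);R=c["R"];o=-R.T@c["t"]
    d=R.T@np.array([(u-c["cx"])/c["fx"],(v-c["cy"])/c["fy"],1.])
    return o+d*(z-o[2])/d[2]
def blob(p,roi,lo,hi):
    x0,y0,x1,y1=roi
    hsv=cv2.cvtColor(p[y0:y1,x0:x1],cv2.COLOR_RGB2HSV)
    m=cv2.inRange(hsv,np.array(lo),np.array(hi))
    cs=cv2.findContours(m,cv2.RETR_EXTERNAL,cv2.CHAIN_APPROX_NONE)[0]
    c=max(cs,key=cv2.contourArea).reshape(-1,2)+[x0,y0]
    return c
def circ(n,c,z):
    P=np.array([cast(n,u,v,z)[:2] for u,v in cv2.convexHull(c.astype(np.int32)).reshape(-1,2)],np.float32)
    (x,y),r=cv2.minEnclosingCircle(P);A=np.c_[2*P,np.ones(len(P))]
    s=np.linalg.lstsq(A,(P**2).sum(1),rcond=None)[0]
    return np.round([s[0],s[1],np.sqrt(s[2]+s[0]**2+s[1]**2),x,y,r],1)
E
python3 - <<'E'
from h import *
S=np.load("pics/scene0.npz");T=np.load("pics/top0.npz")
for n,D,r in(("top",T,(240,175,310,258)),("scene",S,(255,195,335,255))):
    p=D["p"]
    o=blob(p,r,(5,150,120),(22,255,255));print(n,"rim",circ(n,o,46))
    x0,y0,x1,y1=(r[0],230,r[2],r[3]) if n=="top" else (r[0],205,284,225)
    hsv=cv2.cvtColor(p[y0:y1,x0:x1],cv2.COLOR_RGB2HSV)
    m=cv2.inRange(hsv,(0,150,80),(4,255,255))|cv2.inRange(hsv,(170,150,80),(180,255,255))
    M=cv2.moments(m,True);u,v=M["m10"]/M["m00"]+x0,M["m01"]/M["m00"]+y0
    d=D["d"][int(v+.5),int(u+.5)];print("btn",u,v,M["m00"],[np.round(cast(n,u,v,z),1) for z in(30,36)],d)
    c=calibration(n);X=c["R"].T@(np.array([(u-c["cx"])/c["fx"]*d,(v-c["cy"])/c["fy"]*d,d])-c["t"]);print("btn depth",X)
    r2=(350,203,385,240) if n=="top" else (228,265,268,308)
    k=blob(p,r2,(0,60,50),(15,255,255));print("cup bbox",cv2.boundingRect(k.astype(np.int32)))
    # depth cloud of cup
    v,u=np.mgrid[r2[1]:r2[3],r2[0]:r2[2]];d=D["d"][r2[1]:r2[3],r2[0]:r2[2]]
    X=np.stack([(u-c["cx"])/c["fx"]*d,(v-c["cy"])/c["fy"]*d,d],-1).reshape(-1,3)
    W=(X-c["t"])@c["R"];W=W[(W[:,2]>58)&(W[:,2]<72)];
    P=W[:,:2].astype(np.float32);print("cup rim",cv2.minEnclosingCircle(P),np.median(P,0),len(P))
# housing
v,u=np.mgrid[175:260,235:310];c=calibration("top");d=T["d"][175:260,235:310]
X=np.stack([(u-c["cx"])/c["fx"]*d,(v-c["cy"])/c["fy"]*d,d],-1).reshape(-1,3);W=(X-c["t"])@c["R"]
P=W[(W[:,2]>22)&(W[:,2]<60)];print("housing",cv2.minAreaRect(P[:,:2].astype(np.float32)),np.percentile(P[:,2],[10,50,90]))
a=cv2.resize(S["p"][180:310,200:340],None,fx=4,fy=4);b=cv2.resize(T["p"][175:285,235:395],None,fx=3.2,fy=3.2)
h=max(a.shape[0],b.shape[0]);f=lambda i:cv2.resize(cv2.copyMakeBorder(i,0,h-i.shape[0],0,0,0),None,fx=.74,fy=.74)
cv2.imwrite("pics/crop1.png",np.hstack([f(a),f(b)])[:,:,::-1])
E
```

```text
Traceback (most recent call last):
  File "h.py", line 12, in blob
    c=max(cs,key=cv2.contourArea).reshape(-1,2)+[x0,y0]
      ~~~^^^^^^^^^^^^^^^^^^^^^^^^
ValueError: max() iterable argument is empty
```

```bash
cat > m.py <<'E'
from h import *
S=np.load("pics/scene0.npz");T=np.load("pics/top0.npz")
a=cv2.resize(S["p"][180:310,200:340],None,fx=4,fy=4);b=cv2.resize(T["p"][175:285,235:395],None,fx=3.2,fy=3.2)
h=max(a.shape[0],b.shape[0]);f=lambda i:cv2.resize(cv2.copyMakeBorder(i,0,h-i.shape[0],0,0,0),None,fx=.74,fy=.74)
cv2.imwrite("pics/crop1.png",np.hstack([f(a),f(b)])[:,:,::-1])
def cloud(n,D,r):
    c=calibration(n);v,u=np.mgrid[r[1]:r[3],r[0]:r[2]];d=D["d"][r[1]:r[3],r[0]:r[2]]
    X=np.stack([(u-c["cx"])/c["fx"]*d,(v-c["cy"])/c["fy"]*d,d],-1).reshape(-1,3)
    return (X-c["t"])@c["R"]
for n,D,r,rb,r2 in(("top",T,(252,190,298,235),(270,233,287,250),(350,203,385,240)),("scene",S,(278,207,318,242),(262,207,281,223),(228,265,268,308))):
    p=D["p"]; hh=cv2.cvtColor(p,cv2.COLOR_RGB2HSV)
    print(n,"rim row",hh[212,256:294:3].tolist() if n=="top" else hh[223,280:316:3].tolist())
    print("btn",hh[242,278] if n=="top" else hh[215,272])
    o=blob(p,r,(3,100,60),(25,255,255));print("rim",circ(n,o,46))
    k=blob(p,rb,(0,120,60),(12,255,255)) if n=="top" else blob(p,rb,(0,120,60),(180,255,255))
    hsv=hh[rb[1]:rb[3],rb[0]:rb[2]];m=((hsv[...,0]<10)|(hsv[...,0]>168))&(hsv[...,1]>130)&(hsv[...,2]>60)
    ys,xs=np.nonzero(m);u,v=xs.mean()+rb[0],ys.mean()+rb[1]
    print("btn",u,v,len(xs),[np.round(cast(n,u,v,z),1) for z in(30,38)])
    W=cloud(n,D,(int(u)-2,int(v)-2,int(u)+3,int(v)+3));print("btn depth",np.median(W,0))
    W=cloud(n,D,r2);P=W[(W[:,2]>58)&(W[:,2]<72)][:,:2].astype(np.float32);print("cup rim",cv2.minEnclosingCircle(P),len(P),W[:,2].max())
    k=blob(p,r2,(0,60,30),(15,255,255));print("cup px circle on z=65",circ(n,k,65))
W=cloud("top",T,(235,175,310,260));P=W[(W[:,2]>22)&(W[:,2]<60)];print("housing",cv2.minAreaRect(P[:,:2].astype(np.float32)),np.percentile(P[:,2],[10,50,90]))
E
python3 m.py
```

```text
top rim row [[120, 8, 67], [7, 44, 123], [13, 126, 211], [140, 4, 199], [120, 5, 204], [113, 5, 203], [120, 4, 203], [120, 5, 204], [120, 5, 204], [135, 3, 201], [13, 103, 212], [8, 57, 126], [130, 9, 89]]
btn [  0 157 208]
rim [586.9  48.8  41.1 586.9  48.9  41.3]
btn 277.52 241.56 75 [array([504. ,  38.7,  30. ]), array([503.1,  38.5,  38. ])]
btn depth [502.86277524  39.85267554  49.94155119]
cup rim ((562.984375, -220.76031494140625), 29.98638916015625) 78 1482.6447339266356
cup px circle on z=65 [ 560.6 -218.8   31.4  560.7 -218.6   33.5]
scene rim row [[150, 5, 53], [105, 82, 62], [15, 251, 251], [105, 15, 208], [105, 10, 205], [111, 9, 207], [109, 10, 203], [99, 9, 202], [105, 8, 200], [10, 97, 226], [10, 145, 134], [107, 19, 93]]
btn [  1 213 230]
rim [586.   46.9  43.4 586.1  46.8  45.8]
btn 271.78 214.84 50 [array([492.6,  51.7,  30. ]), array([496.5,  45.3,  38. ])]
btn depth [497.22779538  38.91575767  49.06365778]
cup rim ((563.0648193359375, -222.54275512695312), 31.755224227905273) 110 1007.1816516069293
cup px circle on z=65 [ 574.4 -235.    44.   573.  -236.5   49.1]
housing ((575.1832885742188, 52.758575439453125), (139.98236083984375, 190.6726531982422), 81.26292419433594) [25.19933118 30.01077047 44.73614583]
```

View pics/crop1.png

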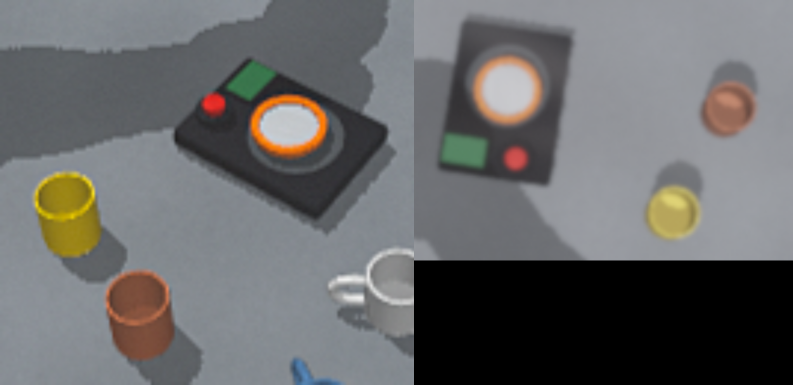

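The crop confirms it: the copper cup in the top view at (368,221) has no handle and stands on the table. The yellow one and the tray cup are the look-alikes. Estimates in mm are cup (563,-221), pan (587,48), scale origin about (595,50) and button (502,38, z 49). Next I move above the cup.

```bash
python3 -m handwheel '1 .77 -.41 0 0;1 .77 -.41 0 0;1 .77 -.41 0 0;1 .77 -.41 0 0;1 .77 -.41 0 0;1 .77 -.41 0 0;1 .77 -.41 0 0;1 .32 -.78 0 0;1 .32 -.78 0 0;1 .32 -.78 0 0;1 .32 -.78 0 0;1 .32 -.78 0 0;1 .32 -.78 0 0;1 .32 -.78 0 0;1 .32 -.78 0 0;1 .32 -.78 0 0'; python3 -m handwheel '1 -.09 -.77 0 0;1 -.09 -.77 0 0;1 -.09 -.77 0 0;1 -.09 -.77 0 0;1 -.09 -.77 0 0;1 -.09 -.77 0 0;1 -.09 -.77 0 0;1 0 0 0 0'
```

```text
t: 2.1
tool_pos: [595.6, 49.6, 231.0]
orientation: [-0.0, 0.16, 0.987, -0.0]
ft_force: [-0.3, 0.7, 0.3]
width: 85.5
finger_force: 0.0
t: 3.1
tool_pos: [562.8, -221.6, 230.8]
orientation: [-0.0, 0.162, 0.987, -0.001]
ft_force: [-0.4, 1.3, -1.1]
width: 85.2
finger_force: 0.0
```

```bash
python3 -m handwheel '1 0 0 -.8 0;1 0 0 -.8 0;1 0 0 -.8 0;1 0 0 -.5 0;1 0 0 -.5 0;1 0 0 -.4 0;1 0 0 -.3 0;1 0 0 0 0;-1 0 0 0 0;-1 0 0 0 0;-1 0 0 0 0;-1 0 0 0 0;-1 0 0 0 0;-1 0 0 0 0;-1 0 0 0 0;-1 0 0 0 0'
```

```text
t: 5.1
tool_pos: [564.3, -218.7, 27.6]
orientation: [0.001, 0.16, 0.987, -0.0]
ft_force: [-2.5, 0.8, 11.3]
width: 59.1
finger_force: 63.3
```

```bash
python3 -m handwheel '-1 0 0 .1 0;-1 0 0 .3 0;-1 0 0 .8 0;-1 0 0 .8 0;-1 0 0 .5 0;-1 0 0 0 0;-1 0 0 0 0;-1 0 0 0 0'; python3 - <<'E'
from h import *
for i in range(4):
    p,d=grab_frame("scene");s=sense();print(s["tool_pos"],s["ft_force"],s["width"])
cv2.imwrite("pics/c2.png",cv2.resize(p[190:330,180:340],None,fx=4,fy=4)[:,:,::-1])
E
```

```text
t: 6.1
tool_pos: [563.4, -218.4, 150.4]
orientation: [-0.001, 0.16, 0.987, 0.0]
ft_force: [-0.1, -0.2, -3.6]
width: 58.9
finger_force: 65.6
[ 563.52028072 -218.40241724  150.4496321 ] [-0.2631312   0.50010308 -2.76679447] 58.768786653896356
[ 563.57016623 -218.43452372  150.56846176] [ 0.63653424  0.14803821 -3.34865055] 58.855649934634556
[ 563.65180352 -218.45591656  150.71705333] [-0.41530568  0.12962909 -3.38896348] 59.16917253352454
[ 563.69682229 -218.47558695  150.84377942] [-0.62235431  0.15310445 -2.19165056] 59.08802898373043
```

View pics/c2.png

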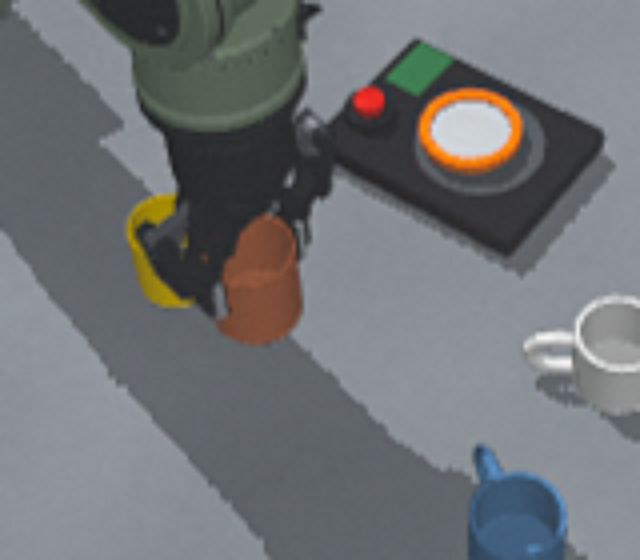

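The picture shows the cup held upright in the fingers with its foot at (255,335) in the crop, and the pan clear at (470,130). Next I move over the pan.

```bash
python3 -m handwheel '-1 .07 .765 0 0;-1 .07 .765 0 0;-1 .07 .765 0 0;-1 .07 .765 0 0;-1 .07 .765 0 0;-1 .07 .765 0 0;-1 .07 .765 0 0;-1 0 0 -.5 0;-1 0 0 -.5 0;-1 0 0 -.3 0;-1 0 0 0 0;-1 0 0 0 0;-1 0 0 0 0'; python3 - <<'E'
from h import *
F=[]
for i in range(4):
    p,d=grab_frame("scene");s=sense();F.append(s["ft_force"])
print(s["tool_pos"],np.mean(F,0),s["width"])
cv2.imwrite("pics/c3.png",cv2.resize(p[150:260,240:360],None,fx=5,fy=5)[:,:,::-1])
E
```

```text
t: 7.92
tool_pos: [588.7, 49.2, 87.1]
orientation: [0.001, 0.16, 0.987, 0.0]
ft_force: [0.0, -0.7, -2.4]
width: 58.9
finger_force: 65.7
[588.46827887  49.17648475  86.56486381] [-0.27596625 -0.11823566 -2.91396557] 59.2027649084735
```

View pics/c3.png

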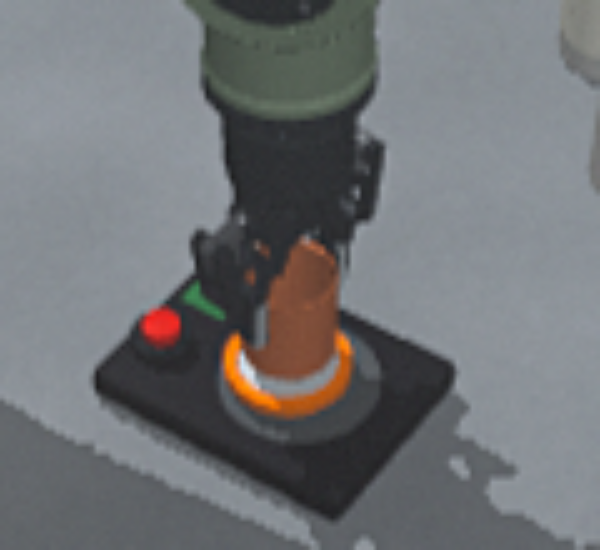

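The cup hovers about 13 mm over the pan, spanning columns 248–337 against the rim's 222–353 in the crop, so it sits slightly right of the middle. I'll measure that offset.

```bash
python3 - <<'E'
from h import *
p,d=grab_frame("scene")
g=cv2.resize(p[150:260,240:360],None,fx=5,fy=5,interpolation=cv2.INTER_CUBIC);h=cv2.cvtColor(g,cv2.COLOR_RGB2HSV)
rim=((h[...,1]>200)&(h[...,2]>190)&(h[...,0]<22)&(h[...,0]>7)).astype(np.uint8)
cup=((h[...,0]<12)&(h[...,1]>100)&(h[...,2]<185)&(h[...,2]>60)).astype(np.uint8)
for y in range(310,376,8):
    x=np.nonzero(cup[y,230:345])[0]+230;r=np.nonzero(rim[y])[0]
    print(y,"cup",(x.min(),x.max()) if len(x) else 0,"rim",(r.min(),r.max()) if len(r) else 0)
ys,xs=np.nonzero(rim);k=ys>330;print("rim",xs[k].min(),xs[k].max(),ys.max());col=[np.nonzero(cup[:,x])[0] for x in (280,292,304)];print([c[c<395].max() for c in col])
# rim outer ellipse cast on z=46
c=cv2.convexHull(np.c_[xs,ys].astype(np.int32)).reshape(-1,2)
P=np.array([cast("scene",240+(u+.5)/5-.5,150+(v+.5)/5-.5,46)[:2] for u,v in c]);P=P[P[:,0]<1e9]
A=np.c_[2*P,np.ones(len(P))];s=np.linalg.lstsq(A,(P**2).sum(1),rcond=None)[0];print("pan",s[:2],np.sqrt(s[2]+s[0]**2+s[1]**2))
# cup centre column & foot bottom at z=foot
zf=sense()["tool_pos"][2]-27.6
for u,v in((250,350),(292,380),(336,350)):print(cast("scene",240+u/5,150+v/5,zf))
E
```

```text
310 cup (np.int64(270), np.int64(336)) rim 0
318 cup (np.int64(269), np.int64(336)) rim 0
326 cup (np.int64(269), np.int64(337)) rim 0
334 cup (np.int64(231), np.int64(343)) rim 0
342 cup (np.int64(242), np.int64(335)) rim (np.int64(229), np.int64(346))
350 cup (np.int64(240), np.int64(336)) rim (np.int64(225), np.int64(349))
358 cup (np.int64(249), np.int64(339)) rim (np.int64(224), np.int64(344))
366 cup (np.int64(256), np.int64(338)) rim (np.int64(225), np.int64(346))
374 cup (np.int64(267), np.int64(335)) rim (np.int64(226), np.int64(345))
rim 224 349 409
[np.int64(376), np.int64(377), np.int64(394)]
pan [585.12185802  48.02067906] 39.554248800998955
[568.27950238  34.23578011  58.90298581]
[602.69703869  23.33737071  58.90298581]
[616.36044394  57.6693352   58.90298581]
```

```bash
python3 -m handwheel '-1 -.05 0 0 0;-1 0 0 -.1 0;-1 0 0 -.1 0;-1 0 0 0 0;-1 0 0 0 0;-1 0 0 0 0'; for i in 1 2 3; do python3 -m handwheel '-1 0 0 -.03 0;-1 0 0 0 0;-1 0 0 0 0' | grep -E "tool|ft"; done
```

```text
t: 8.93
tool_pos: [585.9, 49.2, 76.4]
orientation: [0.0, 0.16, 0.987, -0.0]
ft_force: [-0.6, 0.3, -1.7]
width: 58.7
finger_force: 65.7
tool_pos: [585.9, 49.2, 74.8]
ft_force: [-0.6, 0.7, -2.3]
tool_pos: [585.8, 49.2, 73.2]
ft_force: [-1.0, -0.4, -1.8]
tool_pos: [585.8, 49.2, 71.8]
ft_force: [0.0, -0.2, -2.8]
```

```bash
for i in 1 2 3; do python3 -m handwheel '-1 0 0 -.02 0;-1 0 0 0 0;-1 0 0 0 0' | grep -E "tool|ft"; done
```

```text
tool_pos: [585.8, 49.2, 70.8]
ft_force: [-0.3, -0.2, -3.2]
tool_pos: [585.8, 49.2, 69.8]
ft_force: [-0.0, 1.2, -3.2]
tool_pos: [585.9, 49.2, 68.8]
ft_force: [0.1, -0.9, -1.8]
```

```bash
for i in 1 2 ; do python3 -m handwheel '-1 0 0 -.02 0;-1 0 0 0 0;-1 0 0 0 0' | grep -E "tool|ft"; done;  python3 - <<'E'
from h import *
F=[]
for i in range(5):
    p,d=grab_frame("scene");s=sense();F.append(s["ft_force"])
print(s["tool_pos"],np.mean(F,0),s["width"])
cv2.imwrite("pics/c4.png",cv2.resize(p[170:260,240:360],None,fx=6,fy=6,interpolation=cv2.INTER_CUBIC)[:,:,::-1])
E
```

```text
tool_pos: [585.9, 49.2, 67.8]
ft_force: [-0.5, -0.3, -0.2]
tool_pos: [585.9, 49.2, 66.8]
ft_force: [0.2, -1.0, 1.2]
[585.86836745  49.22416581  66.79476674] [ 0.38661793 -0.05465225  0.40295427] 59.32528761310408
```

View pics/c4.png

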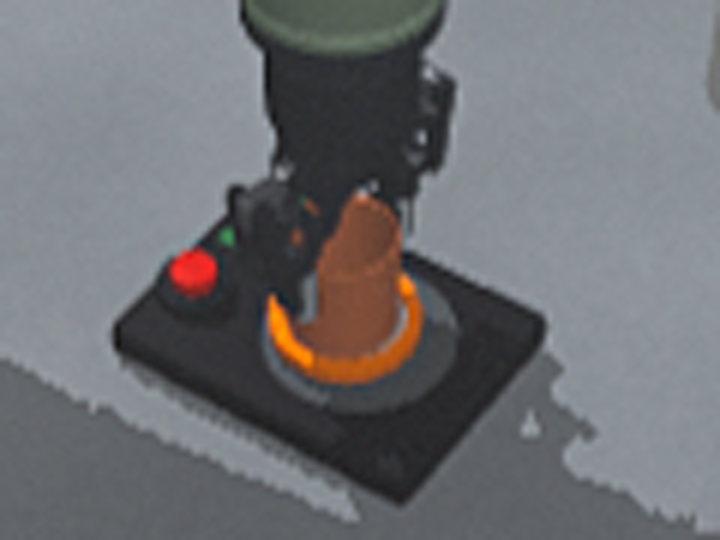

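The picture shows the cup foot inside the orange rim, with rim showing around it at (268–423, 300) in the crop. Contact came near z 69, where the floor is expected, about 4 mm below the rim height. The load is about 3 N, so I let go and check.

```bash
python3 -m handwheel '1 0 0 0 0;1 0 0 0 0;1 0 0 0 0;1 0 0 0 0;1 0 0 0 0;1 0 0 .2 0;1 0 0 .4 0;1 0 0 .8 0;1 0 0 .8 0;1 0 0 .6 0;1 -.8 0 0 0;1 -.9 -.1 0 0;-1 0 -.15 0 0;-1 0 0 0 0;-1 0 0 0 0'; python3 - <<'E'
from h import *
p,d=grab_frame("scene");s=sense();print(s["tool_pos"])
cv2.imwrite("pics/c5.png",cv2.resize(p[170:260,240:360],None,fx=6,fy=6,interpolation=cv2.INTER_CUBIC)[:,:,::-1])
for n in("scene","top"):
    p,d=grab_frame(n);c=calibration(n);v,u=np.mgrid[0:420,0:560]
    W=(np.stack([(u-c["cx"])/c["fx"]*d,(v-c["cy"])/c["fy"]*d,d],-1)-c["t"])@c["R"]
    k=(np.hypot(W[...,0]-587,W[...,1]-49)<38)&(W[...,2]>92)&(W[...,2]<125)
    if k.sum()>5:
        Q=W[k];print(n,len(Q),np.percentile(Q[:,2],[25,50,75,95]),cv2.minEnclosingCircle(Q[Q[:,2]>98][:,:2].astype(np.float32)))
E
```

```text
t: 14.05
tool_pos: [501.5, 37.0, 206.8]
orientation: [0.0, 0.16, 0.987, 0.0]
ft_force: [-1.1, 0.1, 0.4]
width: 32.4
finger_force: 0.0
[501.39146179  36.98336891 206.68862425]
scene 138 [ 95.93221044 100.78560637 103.43459044 105.88767021] ((584.2680053710938, 46.8780517578125), 31.81441307067871)
```

View pics/c5.png

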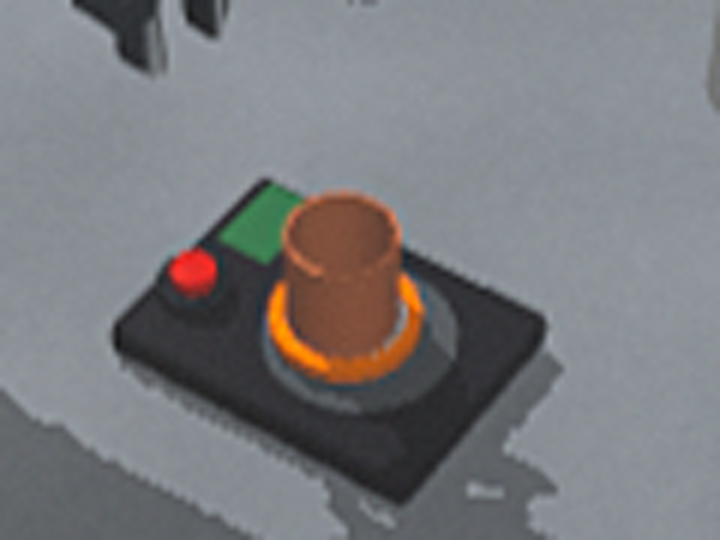

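The cup is upright and inside the orange rim, with its sides at columns 285–398 in the crop and the rim at 268–423. The gap is small on the left, so I'll check that it is level.

```bash
cat > lv.py <<'E'
from h import *
import sys
D=[];n="scene"
for i in range(6):
    p,d=grab_frame(n);D.append(d)
d=np.median(D,0);c=calibration(n);v,u=np.mgrid[0:420,0:560]
W=(np.stack([(u-c["cx"])/c["fx"]*d,(v-c["cy"])/c["fy"]*d,d],-1)-c["t"])@c["R"]
r=np.hypot(W[...,0]-586,W[...,1]-48)
k=(r<36)&(W[...,2]>97)&(W[...,2]<118);Q=W[k]
a=np.degrees(np.arctan2(Q[:,1]-48,Q[:,0]-586))
for s in range(-180,180,45):
    q=Q[(a>=s)&(a<s+45)];print(s,len(q),np.sort(q[:,2])[-4:].round(1))
g=cv2.resize(p[180:260,260:330],None,fx=8,fy=8,interpolation=cv2.INTER_CUBIC);h=cv2.cvtColor(g,cv2.COLOR_RGB2HSV)
cup=(h[...,0]<14)&(h[...,1]>80)&(h[...,2]<180)&(h[...,2]>50)
L=[]
for y in range(260,330,10):
    x=np.nonzero(cup[y])[0];L.append((y,260+x.min()/8,260+x.max()/8))
print(np.round(L,2).tolist())
E
python3 lv.py
```

```text
-180 8 [103.2 103.9 104.2 105. ]
-135 13 [104.8 104.8 104.9 105.1]
-90 14 [103.1 103.8 105.3 106.4]
-45 16 [104.8 105.2 105.3 106.5]
0 8 [103.6 104.6 104.8 106.4]
45 11 [104.3 104.5 104.8 105.3]
90 15 [103.8 104.  104.5 105.8]
135 16 [103.7 104.  104.5 104.6]
[[260.0, 274.5, 306.88], [270.0, 268.5, 306.62], [280.0, 268.0, 306.88], [290.0, 268.38, 308.25], [300.0, 269.25, 309.38], [310.0, 270.88, 309.75], [320.0, 284.5, 310.12]]
```

The cup is level at about 105 mm all round, so its foot is on the floor. Next I press the tare button.

```bash
python3 -m handwheel '-1 0 0 -.8 0;-1 0 0 -.8 0;-1 0 0 -.8 0;-1 0 .02 -.5 0;-1 0 0 0 0;-1 0 0 0 0;-1 0 0 0 0'; for i in 1 2 3 4; do python3 -m handwheel '-1 0 0 -.06 0;-1 0 0 0 0;-1 0 0 0 0' | grep -E "tool|ft"; done
```

```text
t: 15.38
tool_pos: [501.4, 37.7, 62.8]
orientation: [0.001, 0.16, 0.987, 0.0]
ft_force: [0.5, -0.3, 0.3]
width: 0.4
finger_force: 0.0
tool_pos: [500.9, 37.7, 58.9]
ft_force: [0.5, -0.5, 0.6]
tool_pos: [500.8, 37.7, 55.7]
ft_force: [-0.0, -0.2, -0.2]
tool_pos: [500.8, 37.7, 52.7]
ft_force: [-0.6, -0.8, 0.3]
tool_pos: [500.9, 37.7, 49.8]
ft_force: [-0.7, 0.7, 0.7]
```

```bash
for i in 1 2 3 4 5; do python3 -m handwheel '-1 0 0 -.04 0;-1 0 0 0 0;-1 0 0 0 0' | grep -E "tool|ft"; done
```

```text
tool_pos: [500.9, 37.7, 47.8]
ft_force: [0.9, 0.5, 1.1]
tool_pos: [500.9, 37.7, 45.8]
ft_force: [1.1, 0.3, 2.5]
tool_pos: [500.9, 37.7, 44.0]
ft_force: [-0.2, 0.4, 10.3]
tool_pos: [501.0, 37.7, 43.2]
ft_force: [-6.6, -0.5, 45.7]
tool_pos: [501.2, 37.7, 42.5]
ft_force: [-13.5, -1.0, 82.0]
```

The button is at its stop. I raise the tool now.

```bash
python3 -m handwheel '-1 0 0 .2 0;-1 0 0 .8 0;-1 0 0 .8 0;-1 0 0 .8 0;-1 0 0 .4 0;-1 0 0 0 0;-1 0 0 0 0'; python3 lv.py|head -8; python3 - <<'E'
from h import *
p,d=grab_frame("scene")
cv2.imwrite("pics/c6.png",cv2.resize(p[170:260,240:360],None,fx=6,fy=6,interpolation=cv2.INTER_CUBIC)[:,:,::-1])
E
```

```text
t: 19.62
tool_pos: [500.5, 37.7, 188.9]
orientation: [-0.001, 0.16, 0.987, -0.0]
ft_force: [0.2, 0.9, -0.5]
width: 0.3
finger_force: 0.0
-180 9 [104.5 104.6 104.9 105.1]
-135 12 [104.3 104.6 104.7 105.1]
-90 17 [104.3 104.3 104.5 106.1]
-45 13 [103.8 103.9 104.2 105.2]
0 7 [103.8 104.2 104.4 105.9]
45 13 [103.3 103.9 104.  105.1]
90 15 [103.8 104.2 105.7 105.8]
135 16 [104.4 104.4 104.4 105.6]
```

View pics/c6.png

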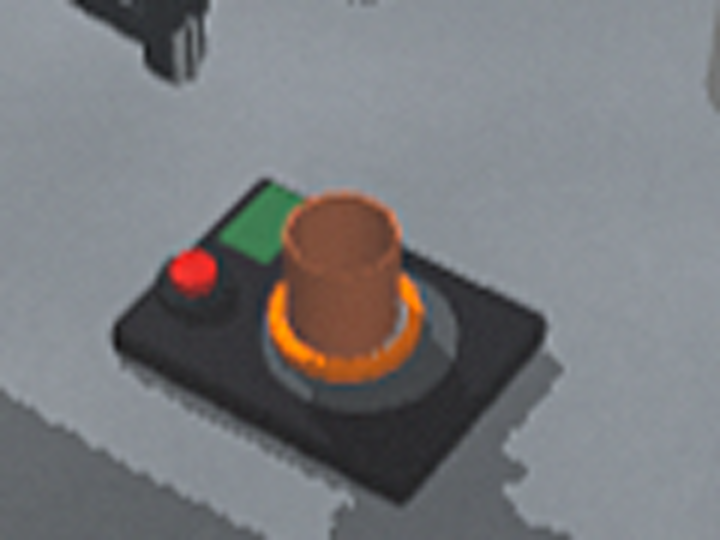

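The cup still stands level in the pan, and the red button at (194,270) in the crop is back up.

```bash
python3 -c "
from rig import *
print(hand_in())"
```

```text
the job is handed in; nothing more can be done
None
```

I set the copper cup level on the pan floor inside the rim, let it go, pressed the tare button to its stop and saw it come back up, then handed in at about 20 s; the press peaked at 82 N wrist force (limit 120 N), the 40 N limit for the arm and gripper body wasn't measured separately, and no verdict came back.

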